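# Snap a test gauge into a floating quick coupler

## Task

Pull the sleeve of the upright quick coupler back until its catch holds it, take the pressure gauge out of the wooden parking block and, without forcing it, press its plug down into the coupler until the sleeve springs forward again, locking the gauge upright and fully home. Leave the blanking plug and the other tools where they are.

Things in the scene. Friction and masses are not known exactly. Their poses are not given: they have to be found in the camera images.
- station: fixed aluminium block 130 x 110 x 30 mm on the bench, z up, origin at the centre of its underside; an upright steel quick coupler, mouth up, floats on it. Its axis lies anywhere within 8 mm of the block's centre in the block's x, likewise in y, and it is screwed in 5 mm higher to 5 mm lower than the heights given here. All three differ each time and are NOT measured: find them by touch or camera.
- float_mid (a point): fixed point at the middle of the float, on the steel float plate 36 mm above the bench. The float has no spring, only dry friction of 2.5 N each in the block's x and y: it yields to a gripper closing on the sleeve, ending midway between the fingers along their closing line, and stays where it is left. In height the coupler does not yield. A hexagon 50 mm wide sits on it at 42 to 49 mm (+-5).
- mouth_mid (a point): fixed point at the mouth's middle height (96 mm above the bench; really 91 to 101), over the middle of the float; the real mouth is up to 8 mm away in x and in y. Body tube 37 mm outside, bore 23.8 mm, flared to 27 mm over the top 2 mm. While the sleeve is forward four claws 14 mm below the mouth block the bore; with the sleeve held back the bore is free.
- flange_mid (a point): fixed point 70 mm above the bench, over the middle of the float: the middle height (really 65 to 75 mm) of the top of the sleeve's flange when forward. The sleeve, round the tube, is 46 mm in diameter and reaches from 32 to 2 mm below the mouth when forward; its lowest 6 mm are a flange 54 mm in diameter, which fingertips can push down. Or grip the sleeve and draw it down.
- poppet_mid (a point): fixed point 72 mm above the bench, the middle height of the valve poppet's top in the bore (24 mm below the mouth). The poppet resists the plug over the last 6 mm with 3 to 6 N; when the gauge's collar is within 1.5 mm of the mouth it trips the catch: the sleeve springs up, its claws close in the plug's groove and hold it. Collar on mouth is a hard stop; over 35 N between gauge and coupler is forcing it.
- sleeve (a joint): travel of the coupler's sleeve in m: 0 forward (up), positive pulled back (straight down), stop at 0.0105. Spring 5 N at 0 growing to 9 N, and about 4 N more while passing the catch from 0.0015 to 0.005; some 12 N pull it right back. Pulled to 0.0095 or more and let go it stays back at 0.009.
- rack: fixed wooden parking block 52 x 140 x 36 mm, origin at the centre of its underside, with two 27 mm holes at y = -36 and +36 mm in its frame; the gauge stands in one, the blanking plug in the other.
- gauge: pressure gauge on a brass plug, 89 mm tall, about 0.15 kg, upright in the parking block. Origin: tip of the plug, z up. Plug 22 mm diameter (1.5 mm chamfer) to z = 30 mm, with a groove; collar 32 mm diameter to 35 mm; hexagon 24 mm to 47 mm; then the dial housing, a drum 44 mm in diameter, 21 mm thick, axis along x (white face to -x), centre z = 67 mm. Grasp it across its flat faces, along x.
- gauge_seat (a point): underside of the gauge's collar, on the plug's axis, 30 mm above the plug's tip; it lies 0 to 3 mm above the coupler's mouth when locked
- blank_plug: blanking plug in the other hole: the same brass plug, but with a plain round dark cap of 28 mm diameter, 60 mm tall in all; not to be moved
- ptfe: roll of thread tape lying flat, 43 mm wide, 14 mm high
- wrench: adjustable wrench, 268 mm long
- elbow: brass pipe elbow, 54 mm
- spray_can: standing spray can, 50 mm wide, 146 mm tall
- tape_rule: tape measure, 90 mm
- nut: small chrome nut, 25 mm
- pliers: pliers, 199 mm long
- pot: grease pot, 91 mm wide, 44 mm high
Mind the look-alikes: they are no part of the job. Leave any blue or green look-alike of the gauge alone.

How it is judged:
By the outcome, as a careful person would: the job done as asked, in the order asked, and still so for the second after the job is handed in, with the robot touching nothing.
It also fails if it takes over 67 s, if anything falls off the work surface, if the arm or the gripper's body presses on something with over 40 N, if the wrist force passes 120 N, or if a joint passes its speed limit or range.

## Robot

A 6-joint arm with a two-finger parallel gripper is mounted at the origin on the work surface; the furniture and walls round the work are solid. World frame = base frame: x ahead of the robot, y to its left, z up, the work surface at z = 0. Lengths are in m, angles in rad, forces in N, time in s.
With the tool pointing down it reaches from about 0.4 to 0.925 m from the base axis. Payload 12.5 kg.
Tool frame: the origin (TCP) lies at the very end of the fingers, on their centre line; the grasp point (between the pads) lies 19 mm behind it; z points along the fingers, y is the line along which they close (so a half turn about z gives the same grasp; the last joint's range is limited). The gripper opens to 95 mm and grips with 3 to 60 N. Pads are 20 mm wide; open, the fingers measure 119 mm over their backs; the gripper's body (75 mm by 180 mm) begins 59 mm behind the grasp point.
Start: joints at [-1.21, 0.491, 1.559, -0, 1.092, -0.106], TCP at [0.281, -0.558, 0.215] pointing down, gripper open.
Joint ranges: [-3.1, 3.1], [-0.84, 2.19], [0.05, 2.79], [-1.13, 4.28], [0.06, 2.93], [-2.69, 2.69]. Speed limits (rad/s): [2.22, 2.22, 2.79, 3.14, 3.14, 3.14].

## Interface

Orientations are given as [roll, pitch, yaw] about the fixed x, y, z axes, in that order (R = Rz(yaw) Ry(pitch) Rx(roll)).
In Python, from station import monitor, cams, sign_off gives the robot as it stands.
- The arm moves only by the tool play_rows, never from a script. Its argument "series" is one flat list of numbers, 7 for each row, row after row: the opening, from -1 (shut) to 1 (fully open), so that 0 is half open, then the shift along the tool's x, y, z in mm, then the turn, a rotation vector about the tool's x, y, z in degrees. In form: [grip, tx, ty, tz, rx, ry, rz, grip, tx, ty, tz, rx, ry, rz, ...]. A call has 1 to 12 rows; each row is the pose to reach, as a shift and turn from the pose commanded when the call began, along the tool's axes at that moment; what a row does not reach only later rows make up. A row lasts 1/12 s, in which the tool goes at most 41.7 mm and 7.16 degrees, less where a joint would pass 70% of its speed; a pose out of reach is approached as far as the arm can. A call with a gripper value outside its range is refused whole. The fingers move at their own pace and stop on an object; "squeeze" is the grip in N (left out, the last holds). Time passes only in rows, so rows that repeat a pose let the fingers close. It gives the time, the measured TCP pose, the force, the opening and the grip force at its end, in the units of the state.
- monitor.state(): the state, without advancing time (a new reading comes with each control period).
- cams.snapshot(name): name is "side" or "top" or "wrist"; returns a dict with "pixels" (480x640x3 uint8, red, green, blue), "fx", "fy", "cx", "cy" (pixels), "k1" (the pictures are not rectified: a ray, as slopes to the right and down, at radius r is drawn at 1 + k1 r^2 times it, then the intrinsics apply), "R" (3x3) and "t" (3): a world point X has camera coordinates R X + t. Camera axes: x right, y down, z forward; pixel columns grow to the right and rows downward; lengths in m; the calibration is good to about 2 mm. A picture is of the moment at which its call begins. There is no depth.
- sign_off(): hands the job in; it is judged then, once.
The state is a dict: "t": time; "joint_pos": joint angles; "dq": joint speeds; "effort": joint torques, N m; "tool_pos": TCP position; "ee_rot": TCP orientation; "contact_force": force on the tool from outside, world axes, zero at the start; "torque": the same for the moment, N m; "opening": opening from 0.0 (shut) to 1.0 (fully open); "gripper_force": force on a finger pad.
Only numpy, scipy, OpenCV 4.12 (cv2) and the standard library are available. Lean on these libraries where they do the work, as an engineer would, in place of code of your own. Each camera call takes 0.05 s, during which the arm holds its last target. There are 200 camera calls.

## Working session

There is one attempt and no reset: what is moved stays moved. The work goes in short steps, Python scripts to look and compute and a tool call to move; the robot and the scene stay as the last step left them, time stands still between calls to the robot, and variables do not carry over. Pictures are saved under pics/ and viewed, at most 10 in all, crops included, and the job is handed in when it is done.

Besides the shell and the picture viewer there is one more tool, called after "Call:" as name(argument=value, ...), one argument or row to a line, values as JSON. play_rows: Moves the arm, as the interface text tells. Its arguments: {"type":"object","properties":{"series":{"type":"array"},"squeeze":{"type":"number"}},"required":["series"]}

```bash
ls; mkdir -p pics; cat > h.py <<'E'
import numpy as np, cv2
from station import monitor, cams, sign_off
from scipy.spatial.transform import Rotation as Ro
def snap(n,f):
    s=cams.snapshot(n); cv2.imwrite(f'pics/{f}.png',s['pixels'][:,:,::-1])
    np.savez(f'pics/{f}.npz',**s); return s
def load(f): return np.load(f'pics/{f}.npz')
def ray(s,u,v):
    d=np.array([(u-s['cx'])/s['fx'],(v-s['cy'])/s['fy']]); p=d.copy()
    for _ in range(20): p=d/(1+float(s['k1'])*(p@p))
    R=s['R'];return -R.T@s['t'], R.T@np.array([p[0],p[1],1.])
def atz(s,u,v,z):
    o,d=ray(s,u,v); return o+d*(z-o[2])/d[2]
def tri(*L):
    A=0;b=0
    for s,u,v in L:
        o,d=ray(s,u,v);d=d/np.linalg.norm(d);P=np.eye(3)-np.outer(d,d);A=A+P;b=b+P@o
    return np.linalg.solve(A,b)
def proj(s,X):
    c=s['R']@np.array(X)+s['t'];p=c[:2]/c[2];p=p*(1+float(s['k1'])*(p@p));return p[0]*s['fx']+s['cx'],p[1]*s['fy']+s['cy']
def tool(X):
    "shift in mm along tool axes to reach TCP at X"
    q=monitor.state();return np.round(1e3*Ro.from_euler('xyz',q['ee_rot']).as_matrix().T@(np.array(X)-q['tool_pos']),1)
E
python3 - <<'E'
from h import *
a=snap('top','top1');b=snap('side','side1')
print(monitor.state())
for s in (a,b): print(-s['R'].T@s['t'],s['fx'],s['k1'])
E
```

```text
pics
{'t': 0.1, 'joint_pos': array([-1.20959604e+00,  4.91488531e-01,  1.55941026e+00,  3.10167260e-05,
        1.09169768e+00, -1.05599275e-01]), 'dq': array([-0.00014932, -0.00099485, -0.00282276,  0.00064788, -0.00256285,
       -0.00027785]), 'effort': array([ 3.17583348e-03, -6.13622832e+01, -2.58604020e+01,  6.94439281e-02,
        4.70294617e-02, -5.79726679e-05]), 'tool_pos': array([ 0.28121678, -0.55790833,  0.21411937]), 'ee_rot': array([-3.14059733e+00, -1.33162603e-04,  4.66785186e-01]), 'contact_force': array([ 0.85171282,  0.1019169 , -0.32615652]), 'torque': array([-0.04668805, -0.00522759, -0.01482983]), 'gripper_force': 0.0, 'opening': 0.9993016459381373}
[ 0.46237524 -0.00200405  1.22496185] 562.7874141780018 0.03729451832155341
[ 0.32754011 -1.01256606  0.53924075] 451.3221513838679 -0.09140986080957948
```

View pics/top1.png

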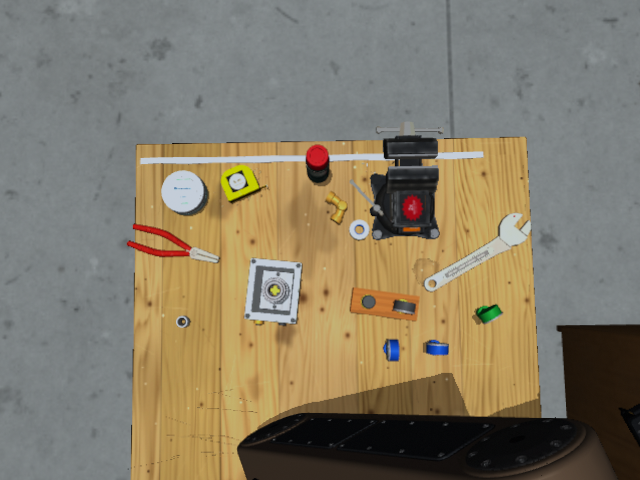

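View pics/side1.png

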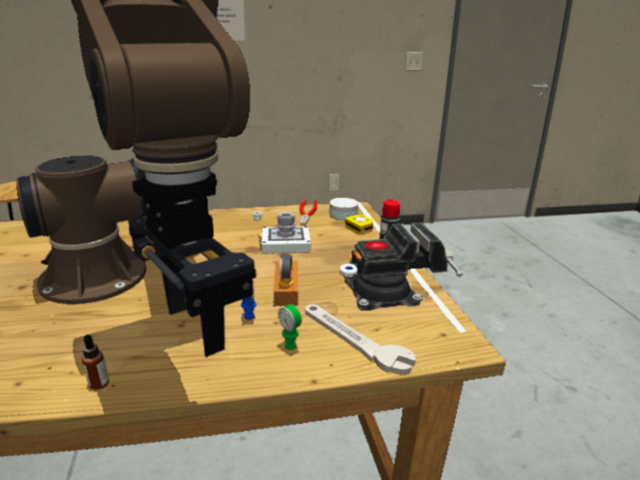

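The top view shows the station at about (274,291) and the rack at (385,303). The gauge candidates are the dark one in the rack at (405,305), blue at (392,349) and (437,347), and green at (488,314). The rack one fits because it stands in the wooden block and isn't blue or green; the blanking plug is at (368,301). I'll confirm this in an enlarged crop.

```bash
python3 - <<'E'
from h import *
im=cv2.imread('pics/top1.png')
a=cv2.resize(im[250:335,235:310],None,fx=5,fy=5,interpolation=cv2.INTER_CUBIC)
b=cv2.resize(im[270:355,345:425],None,fx=5,fy=5,interpolation=cv2.INTER_CUBIC)
cv2.imwrite('pics/c1.png',np.hstack([a,b]))
s=load('top1')
for n,u,v,z in [('st',274,291,.09),('gauge',405,305,.1),('blank',368,301,.07)]: print(n,atz(s,u,v,z))
E
```

```text
st [0.47838331 0.0977474  0.09      ]
gauge [ 0.44585355 -0.16292717  0.1       ]
blank [ 0.45482148 -0.09216878  0.07      ]
```

View pics/c1.png

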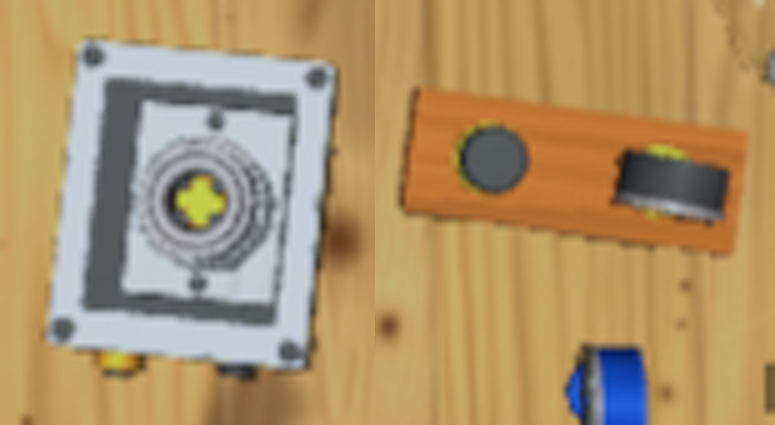

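The crop confirms it: the dark drum with a brass plug at (404,305) in the rack is the gauge, with its white face toward -x. The round dark cap at (368,302) is the blanking plug. The coupler mouth is at about (275,290.4), its yaw is about -6°, and the rack yaw is about -8°.

```bash
python3 - <<'E'
from h import *
s=load('top1')
print('mouth',atz(s,275,290.4,.096))
b=[atz(s,235+u/5,250+v/5,.03) for u,v in [(88,38),(338,62),(309,370),(47,345)]]
print('block',np.mean(b,0), [np.degrees(np.arctan2(*(p-q)[:2])) for p,q in [(b[0],b[1]),(b[3],b[2]),(b[0],b[3]),(b[1],b[2])]])
r=[atz(s,345+(u-375)/5,270+v/5,.036) for u,v in [(418,88),(748,133),(735,255),(402,210)]]
print('rack',np.mean(r,0), [np.degrees(np.arctan2(*(p-q)[:2])) for p,q in [(r[0],r[1]),(r[3],r[2])]])
y=np.array([np.sin(np.radians(7.5)),np.cos(np.radians(7.5))]); print('holes',np.mean(r,0)[:2]-.036*y)
for u in (617,727): print('drum',atz(s,345+(u-375)/5,270+183/5,.078))
print(tool([.478,.098,.2]))
E
```

```text
mouth [0.47945722 0.09520755 0.096     ]
block [0.48011268 0.10276621 0.03      ] [np.float64(6.5663587256475875), np.float64(6.474285453941125), np.float64(97.98252440825839), np.float64(96.24539877756457)]
rack [ 0.44717303 -0.13045585  0.036     ] [np.float64(8.770939919517701), np.float64(8.631972999305157)]
holes [ 0.44247409 -0.16614786]
drum [ 0.44271386 -0.14256216  0.078     ]
drum [ 0.4419617 -0.1869338  0.078    ]
[ 470.9 -497.2   14.7]
```

Call:
play_rows(
  series=[1, 471, -494, 15, 0, 0, 33.4, 1, 471, -494, 15, 0, 0, 33.4, 1, 471, -494, 15, 0, 0, 33.4, 1, 471, -494, 15, 0, 0, 33.4, 1, 471, -494, 15, 0, 0, 33.4, 1, 471, -494, 15, 0, 0, 33.4, 1, 471, -494, 15, 0, 0, 33.4, 1, 471, -494, 15, 0, 0, 33.4, 1, 471, -494, 15, 0, 0, 33.4, 1, 471, -494, 15, 0, 0, 33.4, 1, 471, -494, 15, 0, 0, 33.4, 1, 471, -494, 15, 0, 0, 33.4],
  squeeze=15,
)

```text
t: 1.1
tool_pos: [0.4265, -0.0779, 0.2036]
ee_rot: [3.142, -0.0, -0.116]
contact_force: [0.5, -1.1, 0.1]
opening: 0.998
gripper_force: 0.0
```

```bash
python3 -c "
from h import *
print(tool([.4795,.0955,.2]),monitor.state()['tool_pos'],np.degrees(monitor.state()['ee_rot']))"
```

```text
[  32.5 -178.3    3.6] [ 0.42650799 -0.07786159  0.20363218] [ 1.79994972e+02 -4.17512920e-03 -6.67019421e+00]
```

Call:
play_rows(
  series=[1, 32.5, -178.3, 0, 0, 0, 0, 1, 32.5, -178.3, 0, 0, 0, 0, 1, 32.5, -178.3, 0, 0, 0, 0, 1, 32.5, -178.3, 0, 0, 0, 0, 1, 32.5, -178.3, 0, 0, 0, 0, 1, 32.5, -178.3, 40, 0, 0, 0, 1, 32.5, -178.3, 80, 0, 0, 0, 1, 32.5, -178.3, 80, 0, 0, 0],
)

```text
t: 1.77
tool_pos: [0.4764, 0.0937, 0.1183]
ee_rot: [3.14, 0.009, -0.115]
contact_force: [0.0, -0.1, -1.3]
opening: 0.999
gripper_force: 0.0
```

```bash
python3 -c "
from h import *
snap('wrist','w1')
print(tool([.4795,.0955,.08]),monitor.state()['tool_pos'])"
```

```text
[ 1.8 -2.2 41.4] [0.47773522 0.09351032 0.12138017]
```

View pics/w1.png

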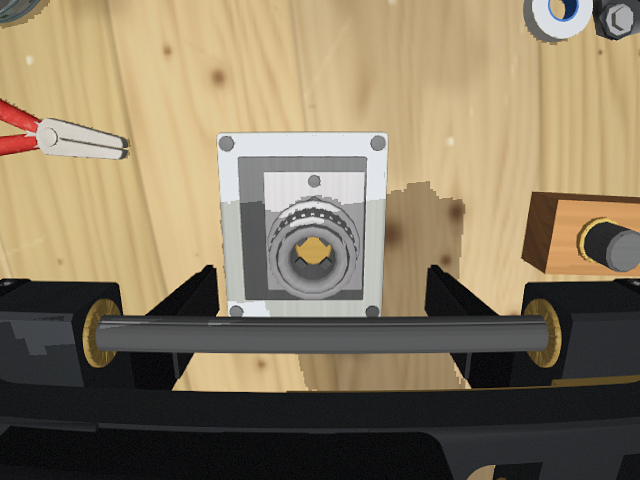

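The wrist view shows the coupler mouth at about (314,255), between the open fingers at x≈215 and x≈430. I'll go down and close on the sleeve.

Call:
play_rows(
  series=[1, 1.8, -2, 20, 0, 0, 0, 1, 1.8, -2, 40, 0, 0, 0, 1, 1.8, -2, 40, 0, 0, 0, -1, 1.8, -2, 40, 0, 0, 0, -1, 1.8, -2, 40, 0, 0, 0, -1, 1.8, -2, 40, 0, 0, 0, -1, 1.8, -2, 40, 0, 0, 0, -1, 1.8, -2, 40, 0, 0, 0, -1, 1.8, -2, 40, 0, 0, 0, -1, 1.8, -2, 40, 0, 0, 0, -1, 1.8, -2, 40, 0, 0, 0, -1, 1.8, -2, 40, 0, 0, 0],
)

```text
t: 2.82
tool_pos: [0.4818, 0.0962, 0.0839]
ee_rot: [-3.14, -0.001, -0.117]
contact_force: [-0.4, 12.6, 4.0]
opening: 0.482
gripper_force: 15.0
```

Call:
play_rows(
  series=[-1, 0, 0, 0, 0, 0, 0, -1, 0, 0, 0, 0, 0, 0, -1, 0, 0, 0, 0, 0, 0],
)

```text
t: 3.07
tool_pos: [0.4818, 0.0963, 0.084]
ee_rot: [-3.14, -0.001, -0.117]
contact_force: [0.5, 11.6, 2.9]
opening: 0.479
gripper_force: 15.0
```

The plate sits at its -y limit, so I'll shift it a few mm towards the centre while it's gripped.

Call:
play_rows(
  series=[-1, 0, -2, 0, 0, 0, 0, -1, 0, -4, 0, 0, 0, 0, -1, 0, -5, 0, 0, 0, 0, -1, 0, -5, 0, 0, 0, 0],
)

```text
t: 3.4
tool_pos: [0.4821, 0.1002, 0.0837]
ee_rot: [3.141, -0.0, -0.116]
contact_force: [0.5, -0.9, 3.1]
opening: 0.48
gripper_force: 15.0
```

Call:
play_rows(
  series=[1, 0, 0, 0, 0, 0, 0, 1, 0, 0, 0, 0, 0, 0, 1, 0, 0, 0, 0, 0, 0, 1, 0, 0, 0, 0, 0, 0, 1, 0, 0, 0, 0, 0, -90, 1, 0, 0, 0, 0, 0, -90, 1, 0, 0, 0, 0, 0, -90, 1, 0, 0, 0, 0, 0, -90, 1, 0, 0, 0, 0, 0, -90, 1, 0, 0, 0, 0, 0, -90, 1, 0, 0, 0, 0, 0, -90, 1, 0, 0, 0, 0, 0, -90],
)

```text
t: 4.4
tool_pos: [0.482, 0.1002, 0.0835]
ee_rot: [-3.141, 0.0, 0.89]
contact_force: [-0.6, -0.8, -0.2]
opening: 0.997
gripper_force: 0.0
```

```bash
python3 -c "
from h import *
q=monitor.state();print(q['opening'],q['tool_pos'],np.degrees(q['ee_rot']))"
```

```text
0.9972146825270731 [0.48198632 0.10017759 0.08353304] [-1.79994139e+02  7.42331682e-03  5.09882172e+01]
```

Call:
play_rows(
  series=[1, 0, 0, 0, 0, 0, -32.3, 1, 0, 0, 0, 0, 0, -32.3, 1, 0, 0, 0, 0, 0, -32.3, 1, 0, 0, 0, 0, 0, -32.3, 1, 0, 0, 0, 0, 0, -32.3, -1, 0, 0, 0, 0, 0, -32.3, -1, 0, 0, 0, 0, 0, -32.3, -1, 0, 0, 0, 0, 0, -32.3, -1, 0, 0, 0, 0, 0, -32.3, -1, 0, 0, 0, 0, 0, -32.3, -1, 0, 0, 0, 0, 0, -32.3, -1, 0, 0, 0, 0, 0, -32.3],
)

```text
t: 5.4
tool_pos: [0.482, 0.1002, 0.0836]
ee_rot: [3.142, 0.0, 1.447]
contact_force: [0.9, -0.7, -0.2]
opening: 0.566
gripper_force: 0.0
```

Call:
play_rows(
  series=[-1, 0, 0, 0, 0, 0, 0, -1, 0, 0, 0, 0, 0, 0],
)

```text
t: 5.57
tool_pos: [0.4821, 0.1002, 0.0836]
ee_rot: [3.141, 0.0, 1.447]
contact_force: [-0.0, 0.0, -0.2]
opening: 0.467
gripper_force: 15.0
```

Call:
play_rows(
  series=[-1, 0, 0, 1.5, 0, 0, 0, -1, 0, 0, 3, 0, 0, 0, -1, 0, 0, 4.5, 0, 0, 0, -1, 0, 0, 6, 0, 0, 0, -1, 0, 0, 6, 0, 0, 0],
)

```text
t: 5.98
tool_pos: [0.4826, 0.1002, 0.0782]
ee_rot: [3.14, -0.0, 1.448]
contact_force: [-0.0, -0.9, 9.4]
opening: 0.468
gripper_force: 15.0
```

Call:
play_rows(
  series=[-1, 0, 0, 1.5, 0, 0, 0, -1, 0, 0, 3, 0, 0, 0, -1, 0, 0, 3, 0, 0, 0],
)

```text
t: 6.23
tool_pos: [0.4825, 0.1002, 0.0749]
ee_rot: [3.14, -0.0, 1.448]
contact_force: [0.4, -0.6, 2.7]
opening: 0.469
gripper_force: 15.0
```

Call:
play_rows(
  series=[-1, 0, 0, 1.5, 0, 0, 0, -1, 0, 0, 3, 0, 0, 0, -1, 0, 0, 3, 0, 0, 0],
)

```text
t: 6.48
tool_pos: [0.4828, 0.1002, 0.0725]
ee_rot: [3.14, -0.0, 1.448]
contact_force: [-1.0, -0.4, 13.7]
opening: 0.471
gripper_force: 15.0
```

Call:
play_rows(
  series=[-1, 0, 0, 1, 0, 0, 0, -1, 0, 0, 2, 0, 0, 0, -1, 0, 0, 2, 0, 0, 0],
)

```text
t: 6.73
tool_pos: [0.4831, 0.1003, 0.071]
ee_rot: [3.138, -0.001, 1.448]
contact_force: [-1.9, 0.2, 22.6]
opening: 0.467
gripper_force: 15.0
```

Call:
play_rows(
  series=[-1, 0, 0, 1, 0, 0, 0, -1, 0, 0, 2, 0, 0, 0, -1, 0, 0, 2, 0, 0, 0],
)

```text
t: 6.98
tool_pos: [0.4832, 0.1003, 0.0691]
ee_rot: [3.138, -0.001, 1.448]
contact_force: [-1.7, 0.1, 23.1]
opening: 0.469
gripper_force: 15.0
```

Call:
play_rows(
  series=[1, 0, 0, 0, 0, 0, 0, 1, 0, 0, 0, 0, 0, 0, 1, 0, 0, 0, 0, 0, 0, 1, 0, 0, 0, 0, 0, 0, 1, 0, 0, 0, 0, 0, 0, 1, 0, 0, -30, 0, 0, 0, 1, 0, 0, -65, 0, 0, 0, 1, 0, 0, -65, 0, 0, 0, 1, 0, 0, -65, 0, 0, 0],
)

```text
t: 7.73
tool_pos: [0.4827, 0.1003, 0.1338]
ee_rot: [3.138, -0.001, 1.448]
contact_force: [0.2, -0.1, 0.2]
opening: 0.988
gripper_force: 0.0
```

```bash
python3 - <<'E'
from h import *
a=snap('top','t2');b=snap('side','s2');w=snap('wrist','w2')
print(monitor.state()['tool_pos'])
C=lambda im,x,y,w,h,f: cv2.resize(im[y:y+h,x:x+w,::-1],(int(w*f),int(h*f)),interpolation=cv2.INTER_CUBIC)
u,v=map(int,proj(w,[.482,.1,.08])); print(u,v)
cv2.imwrite('pics/c2.png',np.hstack([C(b['pixels'],250,200,70,60,5),cv2.resize(w['pixels'][:,:,::-1],(400,300))]))
E
```

```text
[0.48155    0.10014688 0.13170401]
323 254
```

View pics/c2.png

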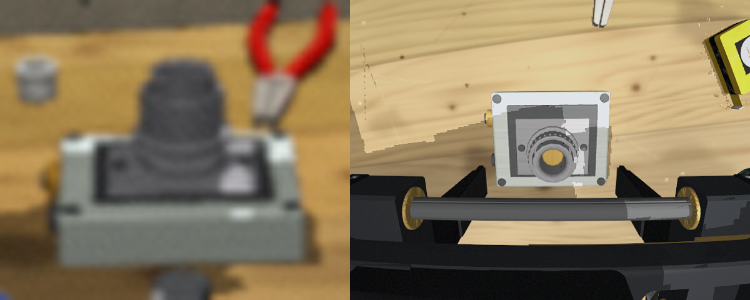

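The wrist view shows the round yellow poppet with no claws across it, at about (553,157) in the crop. In the side view the tube stands well proud of the sleeve, so the sleeve is held back. Next, the gauge.

```bash
python3 - <<'E'
from h import *
b=load('s2')
for z in (.091,.096,.101): print(z,proj(b,[.482,.1,z]))
print(tool([.4425,-.1645,.140]))
E
```

```text
0.091 (np.float64(285.2972475026978), np.float64(214.5195658793913))
0.096 (np.float64(285.2863843574151), np.float64(212.77723179645255))
0.101 (np.float64(285.27558015426825), np.float64(211.02913664382157))
[-267.4   -6.2   -8.2]
```

Call:
play_rows(
  series=[0.3, -267.4, -6.2, -8, 0, 0, 1.6, 0.3, -267.4, -6.2, -8, 0, 0, 1.6, 0.3, -267.4, -6.2, -8, 0, 0, 1.6, 0.3, -267.4, -6.2, -8, 0, 0, 1.6, 0.3, -267.4, -6.2, -8, 0, 0, 1.6, 0.3, -267.4, -6.2, -8, 0, 0, 1.6, 0.3, -267.4, -6.2, -8, 0, 0, 1.6, 0.3, -267.4, -6.2, -8, 0, 0, 1.6, 0.3, -267.4, -6.2, -8, 0, 0, 1.6, 0.3, -267.4, -6.2, -8, 0, 0, 1.6],
)

```text
t: 8.72
tool_pos: [0.4427, -0.1637, 0.1399]
ee_rot: [-3.14, -0.001, 1.42]
contact_force: [0.4, 0.2, 0.7]
opening: 0.647
gripper_force: 0.0
```

```bash
python3 - <<'E'
from h import *
w=snap('wrist','w3')
q=monitor.state();print(q['tool_pos'],np.degrees(q['ee_rot']),q['opening'],tool([.4425,-.1645,.058]))
for z in (.095,.073): print(proj(w,[.4425,-.1645,z]))
E
```

```text
[ 0.44284012 -0.1633582   0.14004593] [-1.79925276e+02 -2.82790593e-02  8.13896309e+01] 0.653981905145199 [-1.2 -0.1 82. ]
(np.float64(322.6995352092499), np.float64(259.67994434387504))
(np.float64(322.6556119450309), np.float64(248.77000677168766))
```

View pics/w3.png

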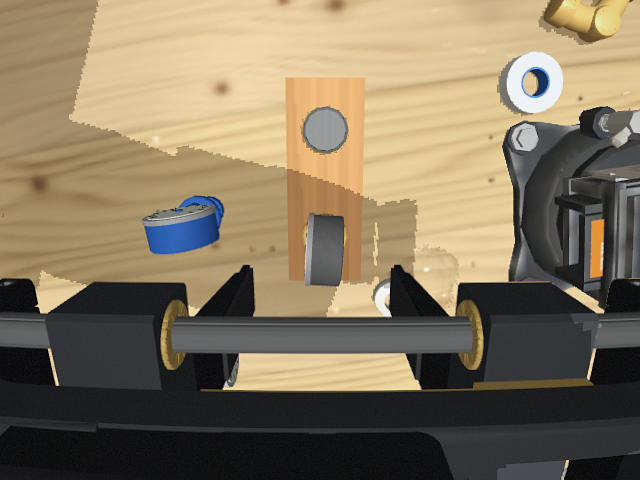

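The drum is centred at about (325,249), against a predicted (323,249), so the position is good. It's turned about 5°, so I'll match that, then descend and grasp.

Call:
play_rows(
  series=[0.3, -1.2, 0, 30, 0, 0, 4, 0.3, -1.2, 0, 60, 0, 0, 4, 0.3, -1.2, 0, 82, 0, 0, 4, 0.3, -1.2, 0, 82, 0, 0, 4, 0.3, -1.2, 0, 82, 0, 0, 4, -1, -1.2, 0, 82, 0, 0, 4, -1, -1.2, 0, 82, 0, 0, 4, -1, -1.2, 0, 82, 0, 0, 4, -1, -1.2, 0, 82, 0, 0, 4, -1, -1.2, 0, 82, 0, 0, 4, -1, -1.2, 0, 82, 0, 0, 4, -1, -1.2, 0, 82, 0, 0, 4],
  squeeze=30,
)

```text
t: 9.77
tool_pos: [0.443, -0.1657, 0.0589]
ee_rot: [3.141, 0.0, 1.35]
contact_force: [1.0, -0.9, 0.5]
opening: 0.215
gripper_force: 0.5
```

Call:
play_rows(
  series=[-1, 0, 0, 0, 0, 0, 0, -1, 0, 0, 0, 0, 0, 0, -1, 0, 0, 0, 0, 0, 0, -1, 0, 0, 0, 0, 0, 0],
)

```text
t: 10.1
tool_pos: [0.443, -0.1657, 0.0588]
ee_rot: [3.141, 0.0, 1.35]
contact_force: [0.4, -0.1, 4.9]
opening: 0.209
gripper_force: 30.0
```

Call:
play_rows(
  series=[-1, 0, 0, -8, 0, 0, 0, -1, 0, 0, -20, 0, 0, 0, -1, 0, 0, -35, 0, 0, 0, -1, 0, 0, -55, 0, 0, 0, -1, 0, 0, -80, 0, 0, 0, -1, 0, 0, -105, 0, 0, 0, -1, 0, 0, -121, 0, 0, 0, -1, 0, 0, -121, 0, 0, 0, -1, 0, 0, -121, 0, 0, 0],
)

```text
t: 10.85
tool_pos: [0.4427, -0.1655, 0.1801]
ee_rot: [3.14, 0.0, 1.35]
contact_force: [-0.2, -0.5, -1.2]
opening: 0.211
gripper_force: 30.0
```

```bash
python3 - <<'E'
from h import *
b=snap('side','s4'); w=snap('wrist','w4')
q=monitor.state();print(q['tool_pos'],np.degrees(q['ee_rot']),q['opening'],q['contact_force'],tool([.482,.1002,.18]))
p=q['tool_pos']; u,v=map(int,proj(b,p)); print(u,v, proj(b,p+[0,0,.015]),proj(b,p-[0,0,.052]))
c=b['pixels'][v-45:v+55,u-50:u+50,::-1]
cv2.imwrite('pics/c4.png',np.hstack([cv2.resize(c,(400,400),interpolation=cv2.INTER_CUBIC),cv2.resize(w['pixels'][140:440,170:470,::-1],(400,400))]))
E
```

```text
[ 0.44230215 -0.16529351  0.17883126] [-1.79914742e+02 -1.96668090e-02  7.73416355e+01] 0.2100022197459577 [ 0.0908199   1.05694213 -0.95373133] [267.7 -19.4  -1. ]
283 223 (np.float64(283.91269988365997), np.float64(216.44635463323735)) (np.float64(284.1540604499444), np.float64(246.08647712983608))
```

View pics/c4.png

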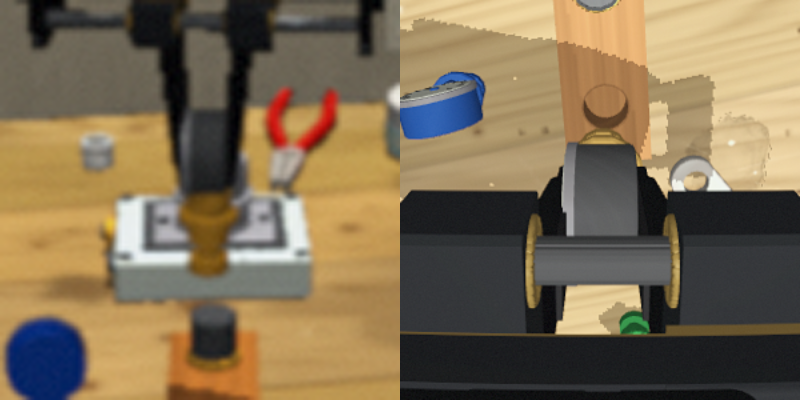

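```bash
python3 - <<'E'
from h import *
w=load('w4');q=monitor.state();p=q['tool_pos'];R=Ro.from_euler('xyz',q['ee_rot']).as_matrix()
P=lambda x,y,g,h=.052: tuple(np.round(proj(w,p+R@np.array([x,y,h-g])),1))
for th in (-6,0,6):
  t=np.radians(th)
  def G(x,g): g-=.067; return P(x*np.cos(t)+g*np.sin(t),0,.067-x*np.sin(t)+g*np.cos(t))
  rows=lambda r,g:min(G(r*1.0,g)[1] for _ in [0])
  print(th,'collar35',G(.016,.035),'collar30',G(.016,.030),'drum',min(G(.022*np.cos(a),.067+.022*np.sin(a))[1] for a in np.linspace(0,1.57,20)),'tip',G(.011,.0015))
E
```

```text
-6 collar35 (np.float64(322.6), np.float64(238.3)) collar30 (np.float64(322.5), np.float64(234.7)) drum 252.7 tip (np.float64(322.4), np.float64(225.5))
0 collar35 (np.float64(322.5), np.float64(243.8)) collar30 (np.float64(322.5), np.float64(241.1)) drum 250.8 tip (np.float64(322.3), np.float64(236.5))
6 collar35 (np.float64(322.5), np.float64(249.7)) collar30 (np.float64(322.5), np.float64(247.9)) drum 249.5 tip (np.float64(322.3), np.float64(247.7))
```

The gauge hangs upright and centred in the grip: the brass edge is at row ~238 and the drum at ~249, close to the prediction for no tilt. Moving over the coupler.

Call:
play_rows(
  series=[-1, 30, -2, 0, 0, 0, 0, -1, 65, -5, 0, 0, 0, 0, -1, 100, -7, 0, 0, 0, 0, -1, 135, -10, 0, 0, 0, 0, -1, 170, -12, 0, 0, 0, 0, -1, 205, -15, 0, 0, 0, 0, -1, 240, -17, 0, 0, 0, 0, -1, 260, -19, 0, 0, 0, 0, -1, 267.7, -19.4, 0, 0, 0, 0, -1, 267.7, -19.4, 0, 0, 0, 0, -1, 267.7, -19.4, 0, 0, 0, 0, -1, 267.7, -19.4, 0, 0, 0, 0],
)

```text
t: 11.95
tool_pos: [0.4823, 0.0988, 0.1792]
ee_rot: [-3.141, 0.001, 1.349]
contact_force: [-0.7, -0.9, -0.3]
opening: 0.21
gripper_force: 30.0
```

```bash
python3 - <<'E'
from h import *
w=snap('wrist','w5');snap('side','s5')
q=monitor.state();print(q['tool_pos'],q['contact_force'],tool([.482,.1002,.155]))
E
```

```text
[0.48250878 0.09871421 0.17946723] [-0.65205163  0.19044542 -1.08129213] [ 1.3 -0.8 24.5]
```

Call:
play_rows(
  series=[-1, 1.3, -0.8, 8, 0, 0, 0, -1, 1.3, -0.8, 16, 0, 0, 0, -1, 1.3, -0.8, 22, 0, 0, 0, -1, 1.3, -0.8, 25, 0, 0, 0, -1, 1.3, -0.8, 25, 0, 0, 0],
)

```text
t: 12.47
tool_pos: [0.4817, 0.1011, 0.1536]
ee_rot: [-3.14, 0.001, 1.35]
contact_force: [0.5, 0.1, -0.9]
opening: 0.208
gripper_force: 30.0
```

Call:
play_rows(
  series=[-1, 0, 0, 1, 0, 0, 0, -1, 0, 0, 2, 0, 0, 0, -1, 0, 0, 3, 0, 0, 0, -1, 0, 0, 4, 0, 0, 0],
)

```text
t: 12.8
tool_pos: [0.4822, 0.1013, 0.1507]
ee_rot: [3.141, -0.0, 1.35]
contact_force: [-0.4, -0.3, -1.3]
opening: 0.209
gripper_force: 30.0
```

Call:
play_rows(
  series=[-1, 0, 0, 1, 0, 0, 0, -1, 0, 0, 2, 0, 0, 0, -1, 0, 0, 3, 0, 0, 0, -1, 0, 0, 4, 0, 0, 0],
)

```text
t: 13.13
tool_pos: [0.4821, 0.1013, 0.1466]
ee_rot: [3.141, 0.0, 1.35]
contact_force: [0.1, 0.3, -1.7]
opening: 0.207
gripper_force: 30.0
```

Call:
play_rows(
  series=[-1, 0, 0, 1, 0, 0, 0, -1, 0, 0, 2, 0, 0, 0, -1, 0, 0, 3, 0, 0, 0, -1, 0, 0, 3, 0, 0, 0],
)

```text
t: 13.47
tool_pos: [0.4821, 0.1013, 0.1435]
ee_rot: [-3.142, 0.0, 1.35]
contact_force: [-0.2, -0.4, -0.5]
opening: 0.209
gripper_force: 30.0
```

Call:
play_rows(
  series=[-1, 0, 0, 1, 0, 0, 0, -1, 0, 0, 2, 0, 0, 0, -1, 0, 0, 3, 0, 0, 0, -1, 0, 0, 3, 0, 0, 0],
)

```text
t: 13.8
tool_pos: [0.4823, 0.1012, 0.1408]
ee_rot: [3.141, 0.0, 1.35]
contact_force: [-0.6, -1.8, 2.4]
opening: 0.208
gripper_force: 30.0
```

Call:
play_rows(
  series=[-1, 0, 0, 1, 0, 0, 0, -1, 0, 0, 2, 0, 0, 0, -1, 0, 0, 3, 0, 0, 0, -1, 0, 0, 3, 0, 0, 0],
)

```text
t: 14.13
tool_pos: [0.4823, 0.1012, 0.1374]
ee_rot: [3.141, 0.0, 1.35]
contact_force: [0.8, -2.8, -1.4]
opening: 0.21
gripper_force: 30.0
```

Call:
play_rows(
  series=[-1, 0, 0, 1.5, 0, 0, 0, -1, 0, 0, 3, 0, 0, 0, -1, 0, 0, 4.5, 0, 0, 0, -1, 0, 0, 5, 0, 0, 0],
)

```text
t: 14.47
tool_pos: [0.4822, 0.1013, 0.1324]
ee_rot: [3.141, 0.0, 1.35]
contact_force: [1.1, -3.2, 1.4]
opening: 0.208
gripper_force: 30.0
```

Call:
play_rows(
  series=[-1, 0, 0, 1.5, 0, 0, 0, -1, 0, 0, 3, 0, 0, 0, -1, 0, 0, 4.5, 0, 0, 0, -1, 0, 0, 5, 0, 0, 0],
)

```text
t: 14.8
tool_pos: [0.4821, 0.1013, 0.1274]
ee_rot: [3.142, 0.0, 1.35]
contact_force: [3.0, -2.9, 0.8]
opening: 0.207
gripper_force: 30.0
```

Call:
play_rows(
  series=[-1, 0, 0, 1, 0, 0, 0, -1, 0, 0, 2, 0, 0, 0, -1, 0, 0, 3, 0, 0, 0, -1, 0, 0, 3, 0, 0, 0],
)

```text
t: 15.13
tool_pos: [0.482, 0.1013, 0.1245]
ee_rot: [-3.141, 0.0, 1.35]
contact_force: [2.8, -2.5, -1.4]
opening: 0.206
gripper_force: 30.0
```

Call:
play_rows(
  series=[-1, 0, 0, 1, 0, 0, 0, -1, 0, 0, 2, 0, 0, 0, -1, 0, 0, 3, 0, 0, 0, -1, 0, 0, 3, 0, 0, 0],
)

```text
t: 15.47
tool_pos: [0.4821, 0.1013, 0.1214]
ee_rot: [-3.141, 0.0, 1.35]
contact_force: [3.2, -2.9, -1.7]
opening: 0.207
gripper_force: 30.0
```

Call:
play_rows(
  series=[-1, 0, 0, 0.5, 0, 0, 0, -1, 0, 0, 1, 0, 0, 0, -1, 0, 0, 1.5, 0, 0, 0, -1, 0, 0, 1.5, 0, 0, 0],
)

```text
t: 15.8
tool_pos: [0.4821, 0.1013, 0.1203]
ee_rot: [3.141, 0.0, 1.35]
contact_force: [1.5, -2.1, 4.2]
opening: 0.208
gripper_force: 30.0
```

Call:
play_rows(
  series=[-1, 0, 0, 0.5, 0, 0, 0, -1, 0, 0, 1, 0, 0, 0, -1, 0, 0, 1.5, 0, 0, 0, -1, 0, 0, 1.5, 0, 0, 0],
)

```text
t: 16.13
tool_pos: [0.4821, 0.1013, 0.1187]
ee_rot: [3.141, -0.0, 1.35]
contact_force: [0.8, -1.4, -0.0]
opening: 0.21
gripper_force: 30.0
```

Call:
play_rows(
  series=[-1, 0, 0, 0.5, 0, 0, 0, -1, 0, 0, 1, 0, 0, 0, -1, 0, 0, 1.5, 0, 0, 0, -1, 0, 0, 1.5, 0, 0, 0],
)

```text
t: 16.47
tool_pos: [0.482, 0.1014, 0.1171]
ee_rot: [-3.141, 0.0, 1.35]
contact_force: [1.0, 0.5, 4.2]
opening: 0.209
gripper_force: 30.0
```

Call:
play_rows(
  series=[-1, 0, 0, 0.5, 0, 0, 0, -1, 0, 0, 1, 0, 0, 0, -1, 0, 0, 1, 0, 0, 0],
)

```text
t: 16.72
tool_pos: [0.482, 0.1014, 0.1161]
ee_rot: [-3.141, -0.0, 1.35]
contact_force: [1.0, 1.2, 4.4]
opening: 0.212
gripper_force: 30.0
```

Call:
play_rows(
  series=[-1, 0, 0, 0.5, 0, 0, 0, -1, 0, 0, 1, 0, 0, 0, -1, 0, 0, 1, 0, 0, 0],
)

```text
t: 16.97
tool_pos: [0.482, 0.1014, 0.1153]
ee_rot: [-3.142, -0.0, 1.35]
contact_force: [-1.8, 0.9, 7.1]
opening: 0.209
gripper_force: 30.0
```

Call:
play_rows(
  series=[-1, 0, 0, 0.5, 0, 0, 0, -1, 0, 0, 0.8, 0, 0, 0, -1, 0, 0, 0.8, 0, 0, 0],
)

```text
t: 17.22
tool_pos: [0.4823, 0.1014, 0.1152]
ee_rot: [3.141, -0.0, 1.35]
contact_force: [-2.4, 0.5, 16.3]
opening: 0.211
gripper_force: 30.0
```

```bash
python3 - <<'E'
from h import *
b=snap('side','s6');print(monitor.state()['contact_force'])
o=load('s5')['pixels']
C=lambda im:cv2.resize(im[165:245,245:325,::-1],(400,400),interpolation=cv2.INTER_CUBIC)
cv2.imwrite('pics/c6.png',np.hstack([C(o),C(b['pixels'])]))
E
```

```text
[-1.54771421  0.83387676 16.44031497]
```

View pics/c6.png

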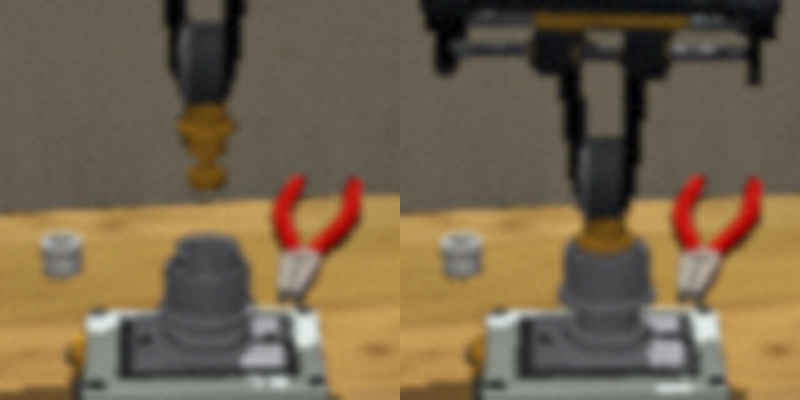

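The right-hand crop shows the sleeve sprung up to the collar (about 605,240), with the neck below the flange now exposed, so it's locked. I'll unload, release and retreat.

Call:
play_rows(
  series=[-1, 0, 0, -0.8, 0, 0, 0, -1, 0, 0, -0.8, 0, 0, 0, 0.2, 0, 0, -0.8, 0, 0, 0, 0.2, 0, 0, -0.8, 0, 0, 0, 0.2, 0, 0, -0.8, 0, 0, 0, 0.2, 0, 0, -0.8, 0, 0, 0, 0.2, 0, 0, -0.8, 0, 0, 0, 0.2, 0, 0, -20, 0, 0, 0, 0.2, 0, 0, -50, 0, 0, 0, 0.2, 0, 0, -90, 0, 0, 0, 0.2, 0, 0, -100, 0, 0, 0, 0.2, 0, 0, -100, 0, 0, 0],
)

```text
t: 18.27
tool_pos: [0.4832, 0.1014, 0.2171]
ee_rot: [3.137, -0.001, 1.35]
contact_force: [-0.6, -0.5, 0.4]
opening: 0.6
gripper_force: 0.0
```

```bash
python3 - <<'E'
from h import *
b=snap('side','s7');t=snap('top','t7')
C=lambda im,x,y:cv2.resize(im[y:y+80,x:x+80,::-1],(400,400),interpolation=cv2.INTER_CUBIC)
cv2.imwrite('pics/c7.png',np.hstack([C(b['pixels'],245,165),cv2.resize(t['pixels'][230:390,330:490,::-1],(400,400))]))
E
```

```text
(no output)
```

View pics/c7.png

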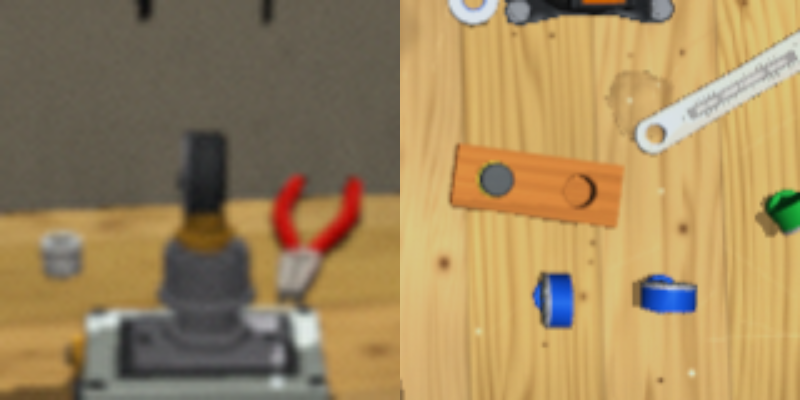

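The gauge stands upright at about (205,190) in the crop with its collar on the mouth and the sleeve forward. The blanking plug is still in the rack at about (497,180), and the other tools haven't moved. Handing in.

```bash
python3 -c "
from station import sign_off
print(sign_off())"
```

```text
the job is handed in; nothing more can be done
None
```

The gauge is locked upright and fully home in the coupler, with the sleeve sprung forward; the blanking plug and other tools were left where they were, and the job was handed in at about 18 s.

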